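# Slide a flat crate tag over the ledge edge and load it in the tag reader

## Task

The blue crate tag lies too flat between the guide strips to be picked up: press lightly on it and slide it along the strips towards the robot until its near end sticks out well over the ledge's open edge, without it tipping off. Then pinch it by the overhanging end, lift it clear, and push its other end gently into the slot of the grey tag reader until it is fully home, let go and leave it there. Do not press or push hard, do not drop the tag, and leave everything else where it is.

Things in the scene. Friction and masses are not known exactly. Their poses are not given: they have to be found in the camera images.
- tag: Blue rigid plastic crate tag, 140 (x) x 62 (y) x 3 (z) mm, about 45 g (varies), smooth, white and small yellow stickers on top, same shape both ways round. Origin: centre of its underside; x along its length, +x end away from the robot, z up. It lies on the ledge, its near (-x) end 10 to 60 mm behind the open edge. It tips off if more than half of it (70 mm) overhangs.
- ledge: White rigid ledge, fixed, on levelling feet that raise its origin (centre of its underside) 0 to 12 mm above the table; 220 (x) x 100 (y) mm, flat top 60 mm above the origin; x along its length, away from the robot. Guide strips 4 mm high run its whole length at y = +-34 to +-44 mm, so the tag has 3 mm play each side. A 12 mm high bar closes it at x = +100 mm.
- ledge_edge (a point): Middle of the ledge's open edge (ledge x = -110 mm, at its top); nothing lies below or in front of it down to the table. The tag slides on the ledge with friction about 0.35 (varies by a fifth). A press of 4 to 8 N with closed fingertips drags it. The ledge's deck is a weigh cell (12 N gives 1 mm): over 14 N damages it, also as a knock, so touch down slowly.
- reader: Grey rigid tag reader, fixed, 120 (x) x 130 (y) x 85 (z) mm, yellow stripe over its slot. Origin: centre of its underside, which feet raise 0 to 12 mm; x points away from the robot, front face at x = -60 mm. A metal tongue, 40 mm wide, 12 mm thick, level with the slot floor (60 mm above the origin), sticks out from x = -60 to -100 mm; room for fingers beside it. Lay the tag on it, push along +x.
- reader_stop (a point): Middle of the fixed stop at the slot's end, at floor height (reader x = -15 mm, z = 60 mm). The slot is 10 mm high, 68 mm wide, widening to about 80 mm over its first 15 mm; roof from x = -52 mm. A tag that is home has its far end here, its centre at reader x = -85 mm. Only light friction before the stop; 5 to 10 N against it shows the tag is home; above 25 N it is damaged.
- meal_a: Bystander: black sealed meal tray of yellow pasta rolls, 190 x 140 x 52 mm, origin centre of its underside. Leave alone.
- meal_b: Bystander: a second such meal tray, stacked on the first (its underside 52 mm up). Leave alone.
- spare_tag: Bystander: spare ORANGE tag, same size as the blue one, flat on the table. Not the one to load; leave alone.
- spray: Bystander: closed bottle, 60 mm diameter, 150 mm tall, origin at its foot. Leave alone.
- label_box: Bystander: small cardboard box 90 x 70 x 50 mm, origin centre of its underside. Leave alone.
- scraper: Bystander: white-handled spatula lying on the table, origin near its middle. Leave alone.
- tape_roll: Bystander: flat brown ring, 90 mm outside diameter, 24 mm tall. Leave alone.
Things that resemble listed ones, but are neither listed nor needed, are in the scene too. Of the things that look like the tag, the larger one is meant. Leave any orange look-alike of the reader alone.

How it is judged:
On the way, in this order (a step that is already met when the one before it is completed fails the run):
1. the blue tag lies flat on the ledge between the strips with its near end 20 to 68 mm out over the open edge (x of tag in the frame of ledge between -0.108 and -0.06 m and y of tag in the frame of ledge between -0.008 and 0.008 m and z of tag in the frame of ledge between 0.056 and 0.064 m and angle between tag's own z axis and vertical below 0.06 rad), for 0.2 s.
2. the blue tag is held by the fingers and lifted clear of the ledge (z of tag in the frame of ledge above 0.067 m and contact force between the fingers and tag above 1 N and contact force between tag and ledge below 0.05 N), for 0.2 s.
At the end, for the whole second after the job is handed in: The blue tag lies level in the reader's slot, its far end within 2.5 mm of the stop, straight, released and at rest (x of tag in the frame of reader between -0.0875 and -0.08 m and y of tag in the frame of reader between -0.006 and 0.006 m and z of tag in the frame of reader between 0.057 and 0.064 m and angle between the x axis of tag and the x axis of reader, either way round below 0.12 rad and angle between tag's own z axis and vertical below 0.08 rad and linear speed of tag below 0.01 m/s and contact force between the fingers and tag below 0.05 N); the robot touches nothing.
It fails at once if the tag is pressed on the ledge with more than 14 N (contact force between tag and ledge above 14 N).
It fails at once if the tag is pushed or pressed on the reader with more than 25 N (contact force between tag and reader above 25 N).
It fails at once if the tag is dropped (falls below the height of the ledge's top by more than 25 mm) (height (world z) of tag below 0.035 m).
It fails at once if a bystander is moved by more than 20 mm (distance of any of meal_a, meal_b, spare_tag, spray, label_box, scraper, tape_roll from where it was at the start of the episode above 0.02 m).
It also fails if it takes over 64 s, if anything falls off the work surface, if the arm or the gripper's body presses on something with over 40 N, if the wrist force passes 120 N, or if a joint passes its speed limit or range.

## Robot

A 6-joint arm with a two-finger parallel gripper is mounted at the origin on the work surface. World frame = base frame: x ahead of the robot, y to its left, z up, the work surface at z = 0. Lengths are in m, angles in rad, forces in N, time in s.
With the tool pointing down it reaches from about 0.4 to 0.825 m from the base axis. Payload 7 kg.
Tool frame: the origin (TCP) lies at the centre of the arm's flange, where the gripper is bolted on; the fingertips stand 178 mm ahead of it and the grasp point (between the pads) lies arm.tcp_to_grasp ahead of it (arm.tcp_to_grasp is the distance from the TCP to the grasp point, in m); z points along the fingers, y is the direction in which the jaws open and shut (so a half turn about z gives the same grasp; the last joint's range is limited). The gripper opens to 88 mm and grips with 3 to 60 N. Pads are 19 mm wide; open, the fingers measure 130 mm over their backs; the gripper's body (78 mm by 193 mm) begins 47 mm behind the grasp point.
Start: joints at [1.53, 0.359, 0.012, 0, -1.224, -0.288], TCP at [0.218, 0.639, 0.405] pointing down, gripper open.
Joint ranges: [-3.07, 3.07], [-1.43, 2.12], [-1.02, 1.25], [-3.03, 1.67], [-3.05, -0], [-3.03, 3.03]. Speed limits (rad/s): [2.39, 2.39, 3.01, 3.14, 3.14, 3.14].

## Interface

Orientations are given as [roll, pitch, yaw] about the fixed x, y, z axes, in that order (R = Rz(yaw) Ry(pitch) Rx(roll)).
In Python, from station import arm gives the robot as it stands.
- The arm moves only by the tool move_arm, never from a script. Its argument "deltas" is a list of rows, each a list of 6 numbers: the shift along the world's x, y, z in mm, then the turn, a rotation vector about the world's x, y, z in degrees. In form: [[tx, ty, tz, ax, ay, az], ...]. A call has exactly 5 rows; each row shifts and turns the commanded pose from where the row before left it; what a row does not reach is not made up. A row lasts 1/12 s, in which the tool goes at most 41.7 mm and 7.16 degrees, less where a joint would pass 70% of its speed; a pose out of reach is approached as far as the arm can. A call with a gripper value outside its range is refused whole. "claw" is the closure in counts, from 0 (fully open) to 255 (shut), set as the call begins (left out, the last holds). The fingers move at their own pace and stop on an object; "squeeze" is the grip in N (left out, the last holds). Time passes only in rows, so rows that do not move let the fingers close, or fill a call up. It gives the time, the measured TCP pose, the force and the opening at its end, in the units of the state.
- arm.get_state(): the state, without advancing time (a new reading comes with each control period).
- arm.grab_frame(name): name is "side" or "top"; returns the picture (420x560x3 uint8, red, green, blue); there is no depth.
- arm.calibration(name): a dict with "intrinsics" (3x3 intrinsics, pixels), "k1" (the pictures are not rectified: a ray, as slopes to the right and down, at radius r is drawn at 1 + k1 r^2 times it, then the intrinsics apply), "T" (4x4, takes a point from camera to world coordinates). Camera axes: x right, y up, looking along -z (the intrinsics and any distortion apply to the point x, -y, -z); pixel columns grow to the right and rows downward; lengths in m; the calibration is good to about 2 mm. A picture is of the moment at which its call begins. calibration takes no time and is no camera call.
- arm.job_done(): hands the job in, once; it reports no verdict.
Trained networks look in the newest picture that a camera, given by its name, has taken for a name from the list of things; names that differ only in an ending like _2 or _b are one class to them, and where a whole thing is asked for, a point or a joint stands for the part that bears it (a point fixed in the world has none). Each returns a list of dicts, best first, with "score" (0 to 1); they miss things now and then, are a little off and sometimes report something else, mostly with a low value. They report only what shows in the picture. A call takes as long as a camera call. They do not tell look-alikes from the thing itself.
- arm.spot_in(thing, camera): "xy" ([column, row] in pixels, amid what is visible of it).
- arm.masks_of(thing, camera): "pixels" (420x560 bool, what is visible of it) and "xy" ([column, row] in pixels, amid what is visible of it).
- arm.spot_point(thing, camera): "xy" ([column, row] in pixels: a listed point, or the origin of a listed thing).
The state is a dict: "t": time; "q": joint angles; "qd": joint speeds; "joint_efforts": joint torques, N m; "eef_pos": TCP position; "ee_rot": TCP orientation; "force": force on the tool from outside, world axes, zero at the start; "moment": the same for the moment, N m; "width": finger opening in m.
Only numpy, scipy, OpenCV 4.12 (cv2) and the standard library are available. Lean on these libraries where they do the work, as an engineer would, in place of code of your own. Each camera call takes 0.05 s, during which the arm holds its last target. There are 200 camera calls.

## Working session

There is one attempt and no reset: what is moved stays moved. The work goes in short steps, Python scripts to look and compute and a tool call to move; the robot and the scene stay as the last step left them, time stands still between calls to the robot, and variables do not carry over. Pictures are saved under pics/ and viewed, about 8 in all and at most 12, crops included, and the job is handed in when it is done.

Besides the shell and the picture viewer there is one more tool, called after ">>>" as name(argument=value, ...), one argument or row to a line, values as JSON. move_arm: Moves the arm, as the interface text tells. Its arguments: {"type":"object","properties":{"deltas":{"type":"array","items":{"type":"array","items":{"type":"number"}}},"claw":{"type":"number"},"squeeze":{"type":"number"}},"required":["deltas"]}

```bash
ls; mkdir -p pics; python3 - <<'E'
from station import arm
import cv2,numpy as np
print(arm.tcp_to_grasp, arm.get_state())
for n in("top","side"):
    f=arm.grab_frame(n); cv2.imwrite(f"pics/{n}0.png",f[:,:,::-1])
    c=arm.calibration(n); print(n,c)
    for t in("tag","ledge","reader","spare_tag"):
        print(t,[(np.round(d["xy"]),round(d["score"],2)) for d in arm.spot_in(t,n)])
    for t in("ledge_edge","reader_stop","tag","ledge","reader"):
        print("pt",t,[(np.round(d["xy"],1),round(d["score"],2)) for d in arm.spot_point(t,n)])
a=[cv2.imread(f"pics/{n}0.png") for n in("top","side")]
E
```

```text
pics
0.1593 {'t': 0.0, 'q': array([ 1.53016094e+00,  3.59373080e-01,  1.10929782e-02, -3.12286893e-04,
       -1.22411218e+00, -2.88092693e-01]), 'qd': array([-0.00019156,  0.00088651,  0.00038423, -0.00051587, -0.0014712 ,
       -0.00079484]), 'joint_efforts': array([ 3.05304602e-04, -5.82709908e+01,  2.93059123e+01,  6.99741080e+00,
        6.97597337e-03, -1.46000339e-04]), 'eef_pos': array([0.2178669 , 0.63867814, 0.40375306]), 'ee_rot': array([ 3.13997906e+00, -1.72013314e-04, -3.28834280e-01]), 'force': array([ 0.12156898, -0.20035577,  0.88867763]), 'moment': array([-0.04969983,  0.0092944 ,  0.03458975]), 'width': 0.08720572723017066}
top {'intrinsics': array([[510.04775801,   0.        , 276.6078077 ],
       [  0.        , 510.04775801, 213.59826719],
       [  0.        ,   0.        ,   1.        ]]), 'k1': -0.07604372318122907, 'T': array([[-0.02462914,  0.99602953, -0.08554865,  0.40430546],
       [-0.99968195, -0.02500259, -0.00329644, -0.02570853],
       [-0.00542229,  0.08544025,  0.99632854,  1.30624843],
       [ 0.        ,  0.        ,  0.        ,  1.        
[... 966 characters left out ...]
  ,  0.        ,  1.        ]])}
tag [(array([271., 204.]), 0.78), (array([336., 227.]), 0.65)]
ledge [(array([338., 240.]), 0.65)]
reader [(array([317., 157.]), 0.96), (array([227., 244.]), 0.58)]
spare_tag [(array([202., 146.]), 0.96)]
pt ledge_edge [(array([292.8, 227.7]), 0.89), (array([336. , 228.5]), 0.27)]
pt reader_stop [(array([311.2, 155.7]), 0.87), (array([226.3, 239.6]), 0.77), (array([246.3, 372.5]), 0.17)]
pt tag [(array([334.8, 228.3]), 0.97), (array([260.9, 320.8]), 0.68), (array([270.2, 203.9]), 0.61)]
pt ledge [(array([335.4, 244.1]), 0.98)]
pt reader [(array([313.7, 167.7]), 0.89), (array([231.1, 250.3]), 0.86), (array([336.7, 229.1]), 0.68), (array([333.7, 241.2]), 0.48)]
```

View pics/top0.png

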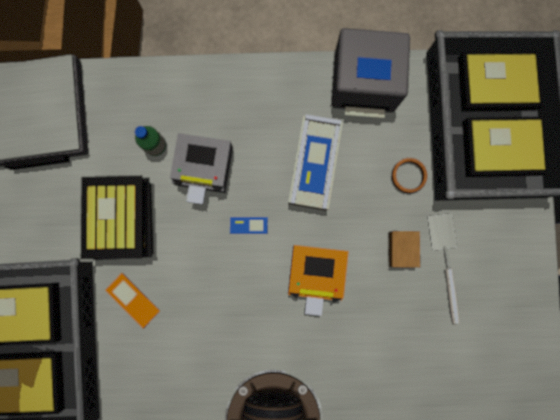

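View pics/side0.png

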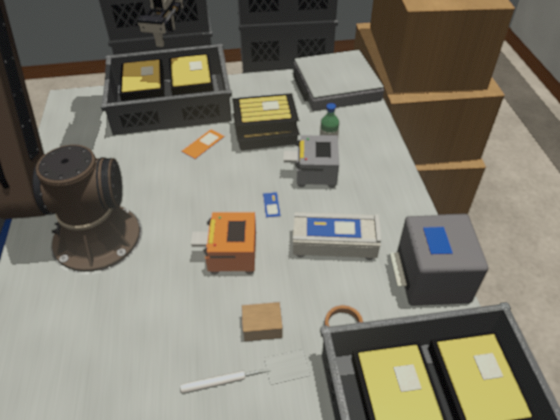

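The tag candidates in the top view are (316,164) on the white ledge and (249,226), a smaller one on the table. I take the larger one, which lies on the ledge between the strips. The reader candidates are grey at (203,165), orange at (318,275) and a big grey box at (372,70). I take (203,165), which is grey with a yellow stripe and the right size. Next I confirm with enlarged crops and measure.

```bash
cat > h.py <<'E'
from station import arm
import numpy as np, cv2
from scipy.optimize import least_squares
C={n:arm.calibration(n) for n in("top","side")}
def proj(P,n):
    c=C[n]; P=np.atleast_2d(P); T=np.linalg.inv(c["T"]); q=P@T[:3,:3].T+T[:3,3]
    s=np.c_[q[:,0],-q[:,1]]/(-q[:,2:]); s=s*(1+c["k1"]*(s**2).sum(1,keepdims=True))
    K=c["intrinsics"]; return s*[K[0,0],K[1,1]]+K[:2,2]
def tri(pt,ps,x0=(.5,0,.05)):
    r=least_squares(lambda X:np.r_[proj(X,"top")[0]-pt,proj(X,"side")[0]-ps],x0); return r.x,np.abs(r.fun).max()
def onz(p,n,z):
    return np.r_[least_squares(lambda X:proj(np.r_[X,z],n)[0]-p,[.5,0]).x,z]
E
python3 - <<'E'
from h import *
for k,a,b in(("tag",(313.4,162.5),(334.8,228.3)),("ledge",(315.7,167.8),(335.4,244.1)),("edge",(307,204),(292.8,227.7)),("reader",(204.1,165.9),(313.7,167.7)),("stop",(198.4,171.5),(311.2,155.7))):
    print(k,*[np.round(v,4) for v in tri(a,b)])
t=cv2.imread("pics/top0.png");s=cv2.imread("pics/side0.png")
cr=lambda im,x,y:cv2.resize(im[y:y+100,x:x+133],(400,300),interpolation=cv2.INTER_CUBIC)
cv2.imwrite("pics/c.png",np.vstack([np.hstack([cr(t,255,110),cr(t,140,115)]),np.hstack([cr(s,270,190),cr(s,255,110)])]))
E
```

```text
tag [ 0.6356 -0.1158  0.0593] 0.217
ledge [ 0.6352 -0.1255  0.0048] 1.1891
edge [ 0.5306 -0.0968  0.058 ] 1.1594
reader [0.6377 0.161  0.0216] 1.7507
stop [0.6221 0.169  0.0628] 0.8301
```

View pics/c.png

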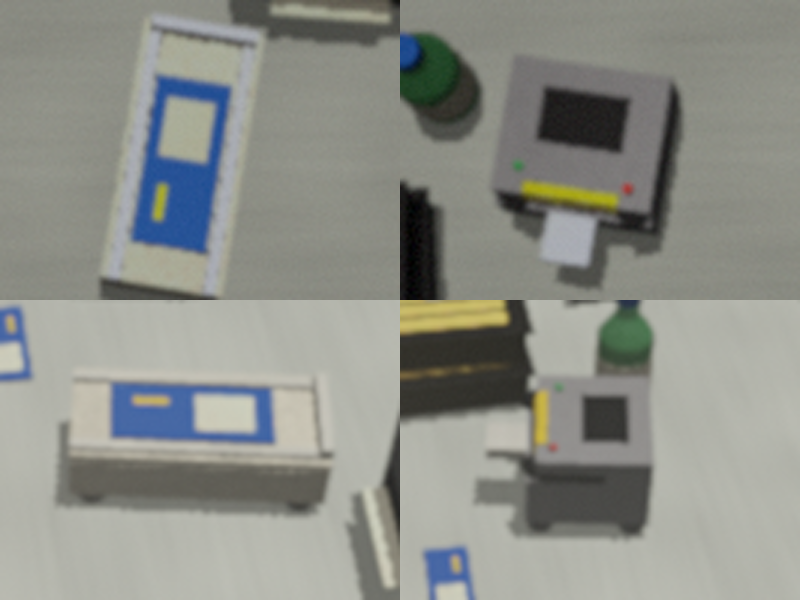

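```bash
cat >> h.py <<'E'
def fit(M,x0):
    # M: rows (bodypoint, cam, pixel)
    def pts(v):
        c,s=np.cos(v[3]),np.sin(v[3]); return lambda p:np.array([c*p[0]-s*p[1]+v[0],s*p[0]+c*p[1]+v[1],p[2]+v[2]])
    f=lambda v:np.concatenate([proj(pts(v)(p),n)[0]-q for p,n,q in M])
    r=least_squares(f,x0,loss="soft_l1",x_scale=[.01,.01,.01,.05]); return r.x,np.round(f(r.x).reshape(-1,2),1)
E
python3 - <<'E'
from h import *
S=3.0075
T=lambda o,x,y:np.array([o[0]+x/S-.33,o[1]+y/S-.33])
a,b,c,d=(255,110),(270,190),(140,115),(255,110)
def show(n,M,x0):
    v,r=fit(M,x0); print(n,np.round(v[:3],4),"yaw deg",round(np.degrees(v[3]),2)); print(r.tolist())
X,Y=.07,.031
M=[((X,Y,.003),"top",T(a,157,77)),((X,-Y,.003),"top",T(a,231,88)),((-X,-Y,.003),"top",T(a,207,252)),((-X,Y,.003),"top",T(a,132,240)),
((-X,Y,.003),"side",T(b,112,82)),((X,Y,.003),"side",T(b,270,88)),((X,-Y,.003),"side",T(b,273,143)),((-X,-Y,.003),"side",T(b,112,137))]
show("tag",M,[.63,-.12,.06,-.15])
M=[((-.11,.05,.06),"top",T(a,102,276)),((-.11,-.05,.06),"top",T(a,219,297)),((-.11,.05,.06),"side",T(b,74,76)),((-.11,-.05,.06),"side",T(b,70,153)),((.11,-.05,.06),"side",T(b,331,160))]
show("ledge",M,[.63,-.12,.0,-.15])
X,Y=.06,.065
M=[((X,Y,.085),"top",T(c,115,56)),((X,-Y,.085),"top",T(c,274,80)),((-X,Y,.085),"top",T(c,95,190)),((-X,-Y,.085),"top",T(c,255,217)),((-.1,.02,.06),"top",T(c,141,258)),((-.1,-.02,.06),"top",T(c,188,266)),
((-X,Y,.085),"side",T(d,140,76)),((X,Y,.085),"side",T(d,250,78)),((X,-Y,.085),"side",T(d,251,164)),((-X,-Y,.085),"side",T(d,133,163)),((-.1,.02,.06),"side",T(d,87,112)),((-.1,-.02,.06),"side",T(d,87,152))]
show("reader",M,[.63,.16,.0,-.15])
E
```

```text
tag [ 0.6301 -0.1191  0.0659] yaw deg -10.53
[[0.1, -0.7], [0.2, -0.4], [-0.2, 0.6], [-0.4, 0.6], [-0.5, 0.4], [0.5, -0.1], [1.0, -0.2], [-0.7, 0.2]]
ledge [ 0.6376 -0.1178  0.0051] yaw deg -10.25
[[-1.0, 0.7], [0.5, -0.0], [-0.3, -2.9], [0.2, 0.7], [0.9, 0.6]]
reader [0.6429 0.1593 0.009 ] yaw deg -10.47
[[0.5, -1.3], [0.1, -1.3], [-1.6, 2.3], [-1.8, 1.7], [0.3, 0.1], [0.7, -0.1], [-3.0, -0.3], [0.5, -0.1], [1.7, 0.6], [-1.6, -0.1], [0.7, 3.6], [0.2, -0.8]]
```

>>> move_arm(
  deltas=[
    [17, -30, 0, 0, 0, 0.3],
    [17, -30, 0, 0, 0, 0.3],
    [17, -30, 0, 0, 0, 0.3],
    [17, -30, 0, 0, 0, 0.3],
    [17, -30, 0, 0, 0, 0.3],
  ],
  claw=255,
  squeeze=10,
)

```text
t: 1.42
eef_pos: [0.3034, 0.4873, 0.4048]
ee_rot: [-3.141, -0.0, -0.302]
force: [1.2, 0.2, -0.7]
width: 0.0597
```

>>> move_arm(
  deltas=[
    [17, -30, 0, 0, 0, 0.3],
    [17, -30, 0, 0, 0, 0.3],
    [17, -30, 0, 0, 0, 0.3],
    [17, -30, 0, 0, 0, 0.3],
    [17, -30, 0, 0, 0, 0.3],
  ],
)

```text
t: 1.83
eef_pos: [0.3884, 0.3372, 0.405]
ee_rot: [-3.141, -0.0, -0.276]
force: [0.5, 0.7, 0.2]
width: 0.0263
```

>>> move_arm(
  deltas=[
    [17, -30, -7, 0, 0, 0.3],
    [17, -30, -7, 0, 0, 0.3],
    [17, -30, -7, 0, 0, 0.3],
    [17, -30, -7, 0, 0, 0.3],
    [17, -30, -7, 0, 0, 0.3],
  ],
)

```text
t: 2.25
eef_pos: [0.4734, 0.1872, 0.3698]
ee_rot: [-3.141, -0.001, -0.25]
force: [1.3, 0.4, -0.5]
width: 0.0004
```

>>> move_arm(
  deltas=[
    [17, -30, -7, 0, 0, 0.4],
    [17, -30, -7, 0, 0, 0.4],
    [17, -30, -7, 0, 0, 0.4],
    [17, -30, -7, 0, 0, 0.4],
    [17, -30, -7, 0, 0, 0.4],
  ],
)

```text
t: 2.67
eef_pos: [0.5586, 0.0372, 0.3346]
ee_rot: [-3.141, -0.001, -0.215]
force: [1.1, 1.2, 0.4]
width: 0.0004
```

>>> move_arm(
  deltas=[
    [17, -30, -7, 0, 0, 0.4],
    [17, -30, -7, 0, 0, 0.4],
    [17, -30, -7, 0, 0, 0.4],
    [17, -30, -7, 0, 0, 0.4],
    [17, -30, -7, 0, 0, 0.4],
  ],
)

```text
t: 3.08
eef_pos: [0.6437, -0.1129, 0.2994]
ee_rot: [-3.142, -0.0, -0.18]
force: [0.8, 1.3, 0.4]
width: 0.0008
```

>>> move_arm(
  deltas=[
    [2, -3, -10, 0, 0, 0],
    [2, -3, -10, 0, 0, 0],
    [2, -3, -10, 0, 0, 0],
    [0, 0, -7, 0, 0, 0],
    [0, 0, -4, 0, 0, 0],
  ],
)

```text
t: 3.5
eef_pos: [0.6485, -0.1194, 0.2574]
ee_rot: [3.141, 0.002, -0.18]
force: [-0.4, -0.3, -0.4]
width: 0.0005
```

>>> move_arm(
  deltas=[
    [0, 0, -1, 0, 0, 0],
    [0, 0, -1, 0, 0, 0],
    [0, 0, -1, 0, 0, 0],
    [0, 0, -1, 0, 0, 0],
    [0, 0, 0, 0, 0, 0],
  ],
)

```text
t: 3.92
eef_pos: [0.649, -0.1199, 0.255]
ee_rot: [-3.141, -0.001, -0.18]
force: [-0.2, -0.1, 0.1]
width: 0.0004
```

>>> move_arm(
  deltas=[
    [0, -1, -0.8, 0, 0, 0],
    [0, -1, -0.8, 0, 0, 0],
    [0, 0, -0.5, 0, 0, 0],
    [0, 0, -0.5, 0, 0, 0],
    [0, 0, -0.4, 0, 0, 0],
  ],
)

```text
t: 4.33
eef_pos: [0.649, -0.1223, 0.2516]
ee_rot: [3.142, 0.0, -0.181]
force: [0.2, -0.7, 0.4]
width: 0.0002
```

>>> move_arm(
  deltas=[
    [0, 0, -0.4, 0, 0, 0],
    [0, 0, -0.4, 0, 0, 0],
    [0, 0, -0.3, 0, 0, 0],
    [0, 0, -0.3, 0, 0, 0],
    [0, 0, 0, 0, 0, 0],
  ],
)

```text
t: 4.75
eef_pos: [0.649, -0.1222, 0.2504]
ee_rot: [3.142, -0.0, -0.18]
force: [-0.4, -0.1, 1.4]
width: 0.0002
```

>>> move_arm(
  deltas=[
    [0, 0, -0.3, 0, 0, 0],
    [0, 0, -0.3, 0, 0, 0],
    [0, 0, -0.3, 0, 0, 0],
    [0, 0, 0, 0, 0, 0],
    [0, 0, 0, 0, 0, 0],
  ],
)

```text
t: 5.17
eef_pos: [0.649, -0.1222, 0.25]
ee_rot: [3.142, -0.001, -0.18]
force: [-1.5, 0.4, 4.0]
width: 0.0003
```

>>> move_arm(
  deltas=[
    [0, 0, -0.2, 0, 0, 0],
    [0, 0, -0.2, 0, 0, 0],
    [0, 0, 0, 0, 0, 0],
    [0, 0, 0, 0, 0, 0],
    [0, 0, 0, 0, 0, 0],
  ],
)

```text
t: 5.58
eef_pos: [0.6491, -0.1222, 0.2498]
ee_rot: [3.142, -0.001, -0.18]
force: [-2.1, 0.5, 7.4]
width: 0.0003
```

>>> move_arm(
  deltas=[
    [-1, 0.2, 0, 0, 0, 0],
    [-2, 0.35, 0, 0, 0, 0],
    [-3, 0.55, 0, 0, 0, 0],
    [-3, 0.55, 0, 0, 0, 0],
    [-3, 0.55, 0, 0, 0, 0],
  ],
)

```text
t: 6.0
eef_pos: [0.6376, -0.1199, 0.2499]
ee_rot: [-3.141, -0.003, -0.18]
force: [2.4, -1.2, 5.5]
width: 0.0002
```

>>> move_arm(
  deltas=[
    [-3, 0.55, 0, 0, 0, 0],
    [-3, 0.55, 0, 0, 0, 0],
    [-3, 0.55, 0, 0, 0, 0],
    [-3, 0.55, 0, 0, 0, 0],
    [-3, 0.55, 0, 0, 0, 0],
  ],
)

```text
t: 6.42
eef_pos: [0.6225, -0.1172, 0.2499]
ee_rot: [-3.141, -0.003, -0.18]
force: [2.0, -1.7, 5.2]
width: 0.0004
```

```bash
python3 - <<'E'
from h import *
f=arm.grab_frame("side");cv2.imwrite("pics/s1.png",cv2.resize(f[180:270,260:400,::-1],(700,450),interpolation=cv2.INTER_CUBIC))
print([np.round(d["xy"],1) for d in arm.spot_point("tag","side")])
E
```

```text
[array([321.3, 226.2]), array([269.8, 200.4])]
```

View pics/s1.png

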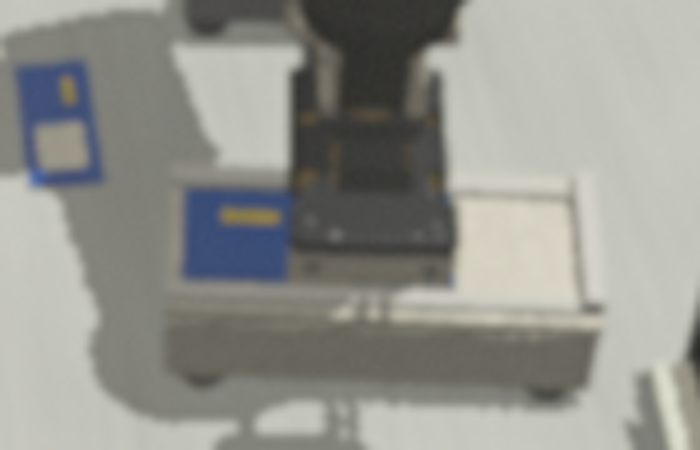

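The tag follows the finger: its near end (crop column 183) is now about 5 mm behind the ledge edge (column 170). I slide it about 50 mm more.

>>> move_arm(
  deltas=[
    [-3.5, 0.63, 0, 0, 0, 0],
    [-3.5, 0.63, 0, 0, 0, 0],
    [-3.5, 0.63, 0, 0, 0, 0],
    [-3.5, 0.63, 0, 0, 0, 0],
    [-3.5, 0.63, 0, 0, 0, 0],
  ],
)

```text
t: 6.93
eef_pos: [0.6051, -0.114, 0.2499]
ee_rot: [-3.141, -0.003, -0.18]
force: [1.7, -0.6, 5.7]
width: 0.0006
```

>>> move_arm(
  deltas=[
    [-3.5, 0.63, 0, 0, 0, 0],
    [-3.5, 0.63, 0, 0, 0, 0],
    [-3.5, 0.63, 0, 0, 0, 0],
    [-3.5, 0.63, 0, 0, 0, 0],
    [-3.5, 0.63, 0, 0, 0, 0],
  ],
)

```text
t: 7.35
eef_pos: [0.5876, -0.1108, 0.2499]
ee_rot: [-3.141, -0.003, -0.18]
force: [2.3, -0.1, 5.3]
width: 0.0001
```

>>> move_arm(
  deltas=[
    [-3.5, 0.63, 0, 0, 0, 0],
    [-3.5, 0.63, 0, 0, 0, 0],
    [-3.5, 0.63, 0, 0, 0, 0],
    [-3, 0.5, 0, 0, 0, 0],
    [0, 0, 0, 0, 0, 0],
  ],
)

```text
t: 7.77
eef_pos: [0.5736, -0.1084, 0.2498]
ee_rot: [-3.141, -0.002, -0.18]
force: [1.1, 0.2, 5.5]
width: 0.0008
```

```bash
python3 - <<'E'
from h import *
f=arm.grab_frame("side");g=arm.grab_frame("top")
cv2.imwrite("pics/s2.png",cv2.resize(np.vstack([f[180:270,260:400,::-1],g[130:220,230:370,::-1]]),(467*1,600),interpolation=cv2.INTER_CUBIC))
E
```

```text
(no output)
```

View pics/s2.png

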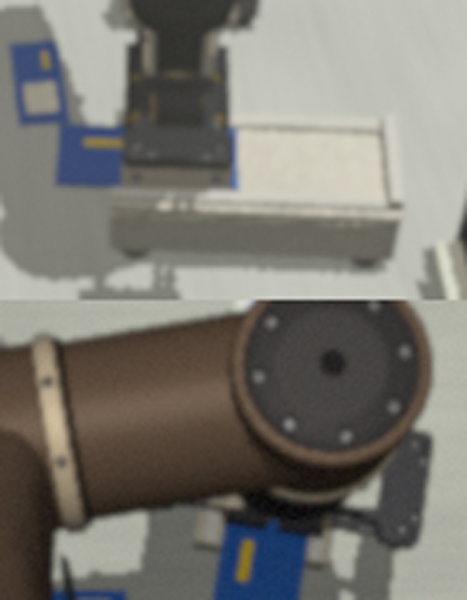

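Seen in the side crop, the tag overhangs by about 42 mm (near end at column 58, ledge edge at column 112) and lies flat. Next I lift off, back away with the jaws opening, and come down around the overhanging end.

>>> move_arm(
  deltas=[
    [0, 0, 1, 0, 0, 0],
    [0, 0, 4, 0, 0, 0],
    [0, 0, 10, 0, 0, 0],
    [0, 0, 15, 0, 0, 0],
    [0, 0, 10, 0, 0, 0],
  ],
)

```text
t: 8.28
eef_pos: [0.5735, -0.1086, 0.2903]
ee_rot: [3.141, -0.0, -0.18]
force: [0.5, 0.0, 0.2]
width: 0.0008
```

>>> move_arm(
  deltas=[
    [-15, 2.6, 0, 0, 0, 0],
    [-15, 2.7, 0, 0, 0, 0],
    [-15, 2.7, 0, 0, 0, 0],
    [-15, 2.7, 0, 0, 0, 0],
    [-15, 2.7, 0, 0, 0, 0],
  ],
  claw=0,
)

```text
t: 8.7
eef_pos: [0.4976, -0.0951, 0.2894]
ee_rot: [-3.141, -0.0, -0.181]
force: [0.6, 0.9, 1.0]
width: 0.0282
```

>>> move_arm(
  deltas=[
    [0, 0, 0, 0, 0, 0],
    [0, 0, 0, 0, 0, 0],
    [0, 0, 0, 0, 0, 0],
    [0, 0, 0, 0, 0, 0],
    [0, 0, 0, 0, 0, 0],
  ],
)

```text
t: 9.12
eef_pos: [0.499, -0.0952, 0.289]
ee_rot: [3.142, -0.0, -0.181]
force: [-0.2, -0.9, 0.0]
width: 0.0616
```

>>> move_arm(
  deltas=[
    [0, 0, 0, 0, 0, 0],
    [0, 0, 0, 0, 0, 0],
    [0, 0, -5, 0, 0, 0],
    [0, 0, 0, 0, 0, 0],
    [0, 0, 0, 0, 0, 0],
  ],
)

```text
t: 9.53
eef_pos: [0.4983, -0.0952, 0.2834]
ee_rot: [3.141, 0.001, -0.181]
force: [-0.7, -1.0, 1.0]
width: 0.087
```

```bash
python3 - <<'E'
from h import *
f=arm.grab_frame("side");g=arm.grab_frame("top")
cv2.imwrite("pics/s3.png",cv2.resize(np.vstack([f[160:260,240:380,::-1],g[140:240,230:370,::-1]]),(420,600),interpolation=cv2.INTER_CUBIC))
E
```

```text
(no output)
```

View pics/s3.png

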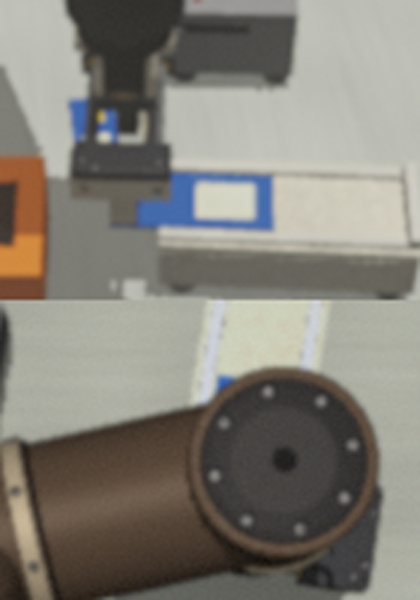

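>>> move_arm(
  deltas=[
    [0, 0, -8, 0, 0, 0],
    [0, 0, -8, 0, 0, 0],
    [0, 0, -6, 0, 0, 0],
    [0, 0, -4, 0, 0, 0],
    [0, 0, -2, 0, 0, 0],
  ],
)

```text
t: 10.05
eef_pos: [0.4982, -0.0952, 0.2548]
ee_rot: [3.141, 0.002, -0.181]
force: [-0.5, 0.3, -0.0]
width: 0.0874
```

>>> move_arm(
  deltas=[
    [0, 0, -2, 0, 0, 0],
    [0, 0, -2, 0, 0, 0],
    [0, 0, -2, 0, 0, 0],
    [0, 0, -2, 0, 0, 0],
    [0, 0, -2, 0, 0, 0],
  ],
)

```text
t: 10.47
eef_pos: [0.4985, -0.0951, 0.2459]
ee_rot: [-3.141, -0.0, -0.18]
force: [0.3, 0.8, 0.5]
width: 0.0882
```

>>> move_arm(
  deltas=[
    [0, 0, -4, 0, 0, 0],
    [0, 0, -4, 0, 0, 0],
    [0, 0, -4, 0, 0, 0],
    [0, 0, -4, 0, 0, 0],
    [0, 0, 0, 0, 0, 0],
  ],
)

```text
t: 10.88
eef_pos: [0.4981, -0.0952, 0.229]
ee_rot: [3.141, 0.001, -0.181]
force: [-0.3, 0.1, -0.3]
width: 0.0877
```

>>> move_arm(
  deltas=[
    [0, 0, 0, 0, 0, 0],
    [0, 0, 0, 0, 0, 0],
    [0, 0, 0, 0, 0, 0],
    [0, 0, 0, 0, 0, 0],
    [0, 0, 0, 0, 0, 0],
  ],
  claw=255,
  squeeze=20,
)

```text
t: 11.3
eef_pos: [0.4985, -0.0951, 0.2301]
ee_rot: [-3.141, -0.0, -0.18]
force: [-0.3, -0.4, -0.3]
width: 0.0613
```

>>> move_arm(
  deltas=[
    [0, 0, 0, 0, 0, 0],
    [0, 0, 0, 0, 0, 0],
    [0, 0, 0, 0, 0, 0],
    [0, 0, 0, 0, 0, 0],
    [0, 0, 0, 0, 0, 0],
  ],
)

```text
t: 11.72
eef_pos: [0.4985, -0.0951, 0.23]
ee_rot: [-3.142, -0.0, -0.18]
force: [0.2, 0.4, 0.4]
width: 0.0612
```

>>> move_arm(
  deltas=[
    [0, 0, 1, 0, 0, 0],
    [0, 0, 2, 0, 0, 0],
    [0, 0, 3, 0, 0, 0],
    [0, 0, 4, 0, 0, 0],
    [0, 0, 5, 0, 0, 0],
  ],
)

```text
t: 12.13
eef_pos: [0.4984, -0.0952, 0.2452]
ee_rot: [3.141, 0.0, -0.18]
force: [-0.4, -0.0, -0.6]
width: 0.0612
```

>>> move_arm(
  deltas=[
    [0, 0, 7, 0, 0, 0],
    [0, 0, 7, 0, 0, 0],
    [0, 0, 7, 0, 0, 0],
    [0, 0, 5, 0, 0, 0],
    [0, 0, 0, 0, 0, 0],
  ],
)

```text
t: 12.55
eef_pos: [0.4989, -0.0951, 0.2725]
ee_rot: [-3.141, -0.002, -0.18]
force: [0.4, 0.1, -0.5]
width: 0.0614
```

```bash
python3 - <<'E'
from h import *
f=arm.grab_frame("side");g=arm.grab_frame("top")
cv2.imwrite("pics/s4f.png",f[:,:,::-1]);cv2.imwrite("pics/s4t.png",g[:,:,::-1])
cv2.imwrite("pics/s4.png",cv2.resize(f[140:260,240:400,::-1],(800,600),interpolation=cv2.INTER_CUBIC))
print(arm.get_state()["width"])
E
```

```text
0.06120608923266982
```

View pics/s4.png

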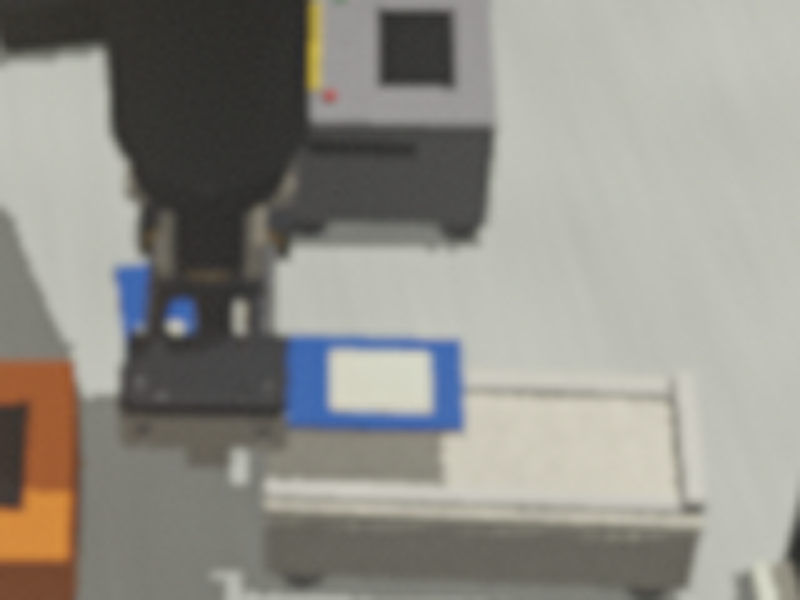

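```bash
python3 - <<'E'
from h import *
o=[np.array([240+460/5-.4,140+342/5-.4]),np.array([240+463/5-.4,140+430/5-.4])]
for z in(.112,.115,.118): print(z,[np.round(onz(p,"side",z),4) for p in o])
# tool-predicted: centre = TCP + 57mm ux
u=np.array([np.cos(-.18),np.sin(-.18)]);n=np.array([-u[1],u[0]]);t=np.array([.4985,-.0951])
print([np.round(t+u*.127+n*s*.031,4) for s in(1,-1)])
# reader from features: tongue end & roof, both heights free; re-read zoomed
a=cv2.imread("pics/top0.png")[145:210,165:240];b=cv2.imread("pics/side0.png")[125:190,280:355]
cv2.imwrite("pics/r.png",np.hstack([cv2.resize(i,None,fx=5.3,fy=5.3,interpolation=cv2.INTER_CUBIC) for i in(a,b)]))
E
```

```text
0.112 [array([ 0.628 , -0.0915,  0.112 ]), array([ 0.6172, -0.1501,  0.112 ])]
0.115 [array([ 0.6273, -0.0942,  0.115 ]), array([ 0.6165, -0.1526,  0.115 ])]
0.118 [array([ 0.6265, -0.097 ,  0.118 ]), array([ 0.6158, -0.1551,  0.118 ])]
[array([ 0.629 , -0.0873]), array([ 0.6179, -0.1483])]
```

View pics/r.png

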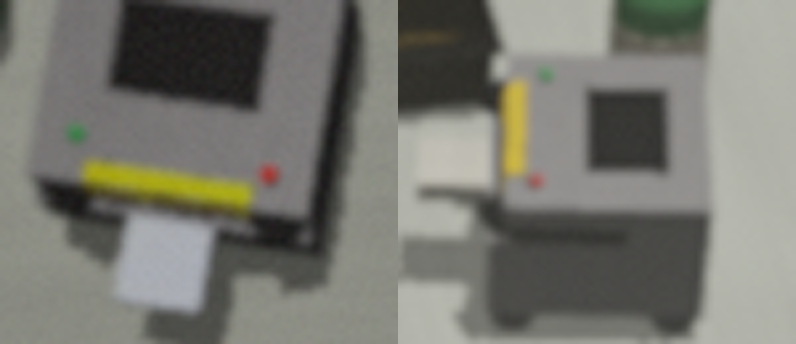

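```bash
python3 - <<'E'
from h import *
S=5.3
A=lambda x,y:np.array([165+x/S-.4,145+y/S-.4]); B=lambda x,y:np.array([280+(x-398)/S-.4,125+y/S-.4])
c=lambda x,y:np.array([140+x/3.0075-.33,115+y/3.0075-.33])
X,N,Y=.06,-.052,.065
for N in(-.052,-.06):
  M=[((X,Y,.085),"top",c(115,56)),((X,-Y,.085),"top",c(274,80)),((N,Y,.085),"top",A(33,178)),((N,-Y,.085),"top",A(304,219)),((-.1,.02,.06),"top",A(115,297)),((-.1,-.02,.06),"top",A(200,312)),
  ((N,Y,.085),"side",B(506,56)),((X,Y,.085),"side",B(708,55)),((X,-Y,.085),"side",B(710,212)),((N,-Y,.085),"side",B(500,210)),((-.1,.02,.06),"side",B(417,116)),((-.1,-.02,.06),"side",B(417,190))]
  v,r=fit(M,[.63,.16,0,-.15]);print(np.round(v,4),np.degrees(v[3]));print(r.tolist())
  M2=[m for m in M if m[0][2]<.07]
  for z in(.005,.009): 
    f=lambda q:np.concatenate([proj(np.array([q[0]+np.cos(v[3])*m[0][0]-np.sin(v[3])*m[0][1],q[1]+np.sin(v[3])*m[0][0]+np.cos(v[3])*m[0][1],m[0][2]+z]),m[1])[0]-m[2] for m in M2])
    q=least_squares(f,v[:2]);print("tongue only",z,np.round(q.x,4),np.round(q.fun,1))
E
```

```text
[ 0.6407  0.1605  0.0082 -0.186 ] -10.659359304925909
[[0.1, -0.4], [-0.2, -0.2], [-1.1, -0.4], [0.7, 0.4], [0.1, 0.8], [0.0, 0.5], [0.2, -0.5], [-0.6, 0.6], [0.4, 0.2], [0.4, -0.4], [0.4, 4.0], [-0.2, -1.0]]
tongue only 0.005 [0.6421 0.1633] [-0.9  0.4 -0.9  0.1  0.7  4.1  0.2 -0.9]
tongue only 0.009 [0.6417 0.1618] [-0.5  0.4 -0.5  0.1  0.7  3.5  0.1 -1.6]
[ 0.6426  0.1603  0.0078 -0.1863] -10.675971363204578
[[0.3, -1.2], [-0.1, -1.0], [-1.6, 2.1], [0.2, 2.8], [0.2, -0.0], [0.1, -0.2], [-1.8, -0.5], [0.1, 0.7], [1.1, 0.3], [-1.8, -0.4], [1.1, 4.0], [0.5, -1.0]]
tongue only 0.005 [0.6421 0.1633] [-0.9  0.4 -0.9  0.1  0.7  4.1  0.2 -0.9]
tongue only 0.009 [0.6417 0.1617] [-0.5  0.3 -0.5  0.1  0.7  3.5  0.1 -1.6]
```

```bash
python3 - <<'E'
from h import *
for p in((150,178),(143,258),(82,262),(80,178)): print(p,np.round(onz(np.array(p,float),"top",.104),3))
for d in arm.spot_in("meal_a","side"): print(d["xy"],d["score"])
u=np.array([.9827,-.185]);n=np.array([.185,.9827])
for t in([.4475,.197],[.5015,.1868]):
  t=np.array(t)
  print("finger backs L:",[np.round(t+n*.06+u*s*.015,3) for s in(1,-1)],"body L",[np.round(t+n*.097+u*s*.039,3) for s in(1,-1)])
E
```

```text
(150, 178) [0.601 0.279 0.104]
(143, 258) [0.41  0.297 0.104]
(82, 262) [0.404 0.444 0.104]
(80, 178) [0.606 0.451 0.104]
[246.6, 112.3] 0.92
[250.3, 143.1] 0.79
[275.2, 370.9] 0.46
finger backs L: [array([0.473, 0.253]), array([0.444, 0.259])] body L [array([0.504, 0.285]), array([0.427, 0.3  ])]
finger backs L: [array([0.527, 0.243]), array([0.498, 0.249])] body L [array([0.558, 0.275]), array([0.481, 0.289])]
```

>>> move_arm(
  deltas=[
    [-3, 12, 0, 0, 0, 0],
    [-5, 20, 0, 0, 0, 0],
    [-5, 27, 0, 0, 0, 0],
    [-5, 27, 0, 0, 0, 0],
    [-5, 27, 0, 0, 0, 0],
  ],
)

```text
t: 13.12
eef_pos: [0.4749, 0.0187, 0.2705]
ee_rot: [3.141, 0.001, -0.181]
force: [0.6, -0.6, -1.4]
width: 0.0613
```

>>> move_arm(
  deltas=[
    [-5, 27, 0, 0, 0, 0],
    [-5, 27, 0, 0, 0, 0],
    [-5, 27, 0, 0, 0, -0.1],
    [-5, 27, 0, 0, 0, -0.1],
    [-4, 27, 0, 0, 0, -0.1],
  ],
)

```text
t: 13.53
eef_pos: [0.4507, 0.154, 0.2706]
ee_rot: [3.141, 0.001, -0.186]
force: [1.3, -0.1, -0.1]
width: 0.0613
```

>>> move_arm(
  deltas=[
    [-3, 22, 0, 0, 0, 0],
    [-1, 15, 0, 0, 0, 0],
    [0, 7, 0, 0, 0, 0],
    [0, 0, 0, 0, 0, 0],
    [0, 0, 0, 0, 0, 0],
  ],
)

```text
t: 13.95
eef_pos: [0.4473, 0.1966, 0.2705]
ee_rot: [3.141, 0.001, -0.185]
force: [0.0, -0.3, -0.4]
width: 0.0614
```

```bash
python3 - <<'E'
from h import *
f=arm.grab_frame("side");g=arm.grab_frame("top")
print(arm.get_state()["eef_pos"],arm.get_state()["ee_rot"])
cv2.imwrite("pics/s5.png",np.hstack([cv2.resize(i,(400,400),interpolation=cv2.INTER_CUBIC) for i in(f[120:200,270:350,::-1],g[140:240,150:250,::-1])]))
E
```

```text
[0.44736137 0.19598741 0.27066235] [ 3.14090074e+00  5.80695855e-04 -1.86417888e-01]
```

View pics/s5.png

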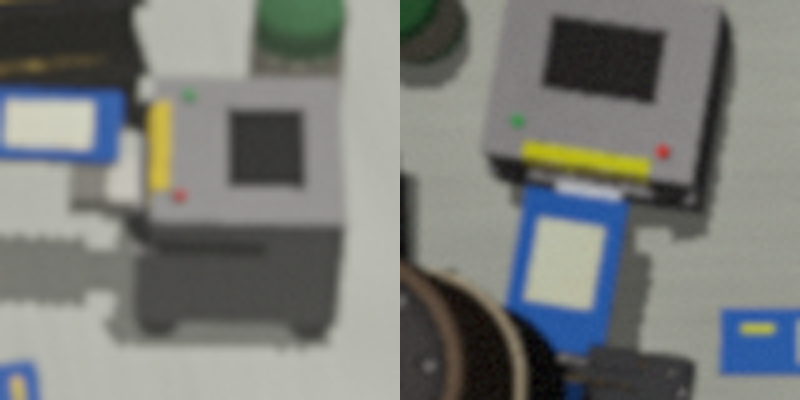

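Top crop: the far end of the tag is centred at (575,191), within 1 px of the slot axis carried down from the yellow stripe. I now lower it onto the tongue slowly.

>>> move_arm(
  deltas=[
    [0, 0, -6, 0, 0, 0],
    [0, 0, -10, 0, 0, 0],
    [0, 0, -10, 0, 0, 0],
    [0, 0, -6, 0, 0, 0],
    [0, 0, -1, 0, 0, 0],
  ],
)

```text
t: 14.47
eef_pos: [0.4472, 0.1959, 0.2366]
ee_rot: [3.14, 0.001, -0.187]
force: [-0.1, 0.0, -1.1]
width: 0.0614
```

>>> move_arm(
  deltas=[
    [0, 0, -0.7, 0, 0, 0],
    [0, 0, -0.7, 0, 0, 0],
    [0, 0, -0.7, 0, 0, 0],
    [0, 0, 0, 0, 0, 0],
    [0, 0, 0, 0, 0, 0],
  ],
)

```text
t: 14.88
eef_pos: [0.4475, 0.1969, 0.2361]
ee_rot: [-3.141, -0.0, -0.186]
force: [-0.1, -0.2, -0.7]
width: 0.0613
```

>>> move_arm(
  deltas=[
    [0, 0, -0.5, 0, 0, 0],
    [0, 0, -0.5, 0, 0, 0],
    [0, 0, -0.5, 0, 0, 0],
    [0, 0, 0, 0, 0, 0],
    [0, 0, 0, 0, 0, 0],
  ],
)

```text
t: 15.3
eef_pos: [0.4475, 0.1969, 0.2343]
ee_rot: [3.142, 0.0, -0.186]
force: [-0.5, 0.2, -1.1]
width: 0.061
```

>>> move_arm(
  deltas=[
    [0, 0, -0.5, 0, 0, 0],
    [0, 0, -0.5, 0, 0, 0],
    [0, 0, -0.5, 0, 0, 0],
    [0, 0, 0, 0, 0, 0],
    [0, 0, 0, 0, 0, 0],
  ],
)

```text
t: 15.72
eef_pos: [0.4475, 0.1969, 0.2328]
ee_rot: [3.142, -0.0, -0.186]
force: [0.9, 0.4, 0.2]
width: 0.0616
```

>>> move_arm(
  deltas=[
    [0, 0, -0.4, 0, 0, 0],
    [0, 0, -0.4, 0, 0, 0],
    [0, 0, -0.2, 0, 0, 0],
    [0, 0, 0, 0, 0, 0],
    [0, 0, 0, 0, 0, 0],
  ],
)

```text
t: 16.13
eef_pos: [0.4475, 0.1969, 0.2319]
ee_rot: [-3.142, -0.0, -0.186]
force: [-0.2, -0.7, -0.5]
width: 0.0613
```

>>> move_arm(
  deltas=[
    [0, 0, -0.4, 0, 0, 0],
    [0, 0, -0.4, 0, 0, 0],
    [0, 0, -0.2, 0, 0, 0],
    [0, 0, 0, 0, 0, 0],
    [0, 0, 0, 0, 0, 0],
  ],
)

```text
t: 16.55
eef_pos: [0.4475, 0.1969, 0.2309]
ee_rot: [-3.142, -0.0, -0.186]
force: [-0.2, 0.1, -0.8]
width: 0.0612
```

```bash
python3 -c "
from station import arm
s=arm.get_state();print(s['force'],s['moment'])"
```

```text
[-0.21898909  0.10931564 -0.79479579] [-0.05011542 -0.03363811  0.07291567]
```

>>> move_arm(
  deltas=[
    [0, 0, -0.4, 0, 0, 0],
    [0, 0, -0.4, 0, 0, 0],
    [0, 0, -0.2, 0, 0, 0],
    [0, 0, 0, 0, 0, 0],
    [0, 0, 0, 0, 0, 0],
  ],
)

```text
t: 16.97
eef_pos: [0.4475, 0.1969, 0.2299]
ee_rot: [-3.142, -0.0, -0.186]
force: [-0.1, 0.9, 0.1]
width: 0.0616
```

```bash
python3 -c "
from station import arm
s=arm.get_state();print(s['force'],s['moment'])"
```

```text
[-0.1499287   0.92861675  0.13056443] [-4.03343108e-02 -6.08201589e-02 -7.22800679e-05]
```

>>> move_arm(
  deltas=[
    [0, 0, -0.3, 0, 0, 0],
    [0, 0, -0.3, 0, 0, 0],
    [0, 0, -0.2, 0, 0, 0],
    [0, 0, 0, 0, 0, 0],
    [0, 0, 0, 0, 0, 0],
  ],
)

```text
t: 17.38
eef_pos: [0.4475, 0.1969, 0.2291]
ee_rot: [-3.142, -0.0, -0.186]
force: [0.4, -1.2, 0.6]
width: 0.061
```

>>> move_arm(
  deltas=[
    [0, 0, -0.3, 0, 0, 0],
    [0, 0, -0.3, 0, 0, 0],
    [0, 0, -0.2, 0, 0, 0],
    [0, 0, 0, 0, 0, 0],
    [0, 0, 0, 0, 0, 0],
  ],
)

```text
t: 17.8
eef_pos: [0.4475, 0.1969, 0.2283]
ee_rot: [-3.142, -0.0, -0.186]
force: [0.1, 0.1, 0.1]
width: 0.0612
```

```bash
python3 - <<'E'
from h import *
s=arm.get_state();print(s['force'],s['moment'])
f=arm.grab_frame("side")
cv2.imwrite("pics/s6.png",cv2.resize(f[120:200,250:350,::-1],(750,600),interpolation=cv2.INTER_CUBIC))
E
```

```text
[0.11940116 0.08500568 0.11680193] [-0.03545746 -0.30889896  0.04150836]
```

View pics/s6.png

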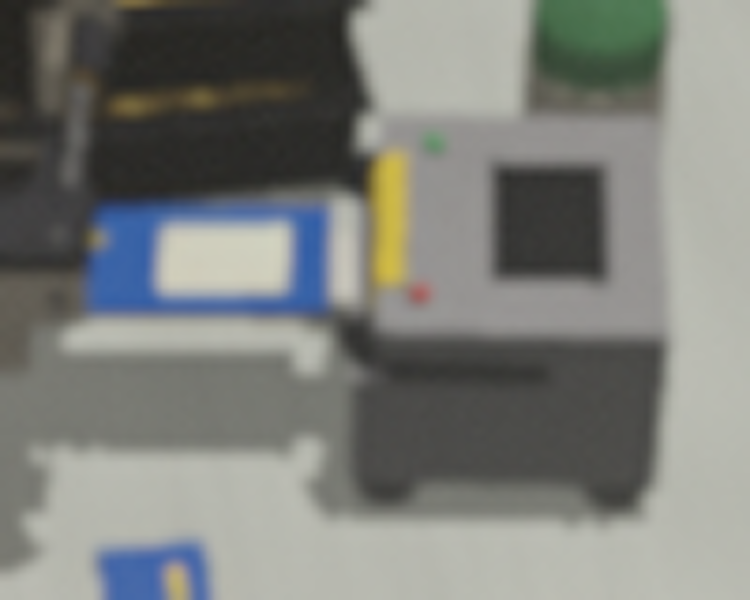

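Moment about y jumped to -0.31 N·m, so the tag is touching the tongue at TCP z of about 0.2285. In the side crop it lies level on the tongue, its far end short of the slot. I raise it slightly and push in.

>>> move_arm(
  deltas=[
    [0, 0, 0.8, 0, 0, 0],
    [2, -0.4, 0, 0, 0, 0],
    [3, -0.56, 0, 0, 0, 0],
    [3, -0.56, 0, 0, 0, 0],
    [3, -0.56, 0, 0, 0, 0],
  ],
)

```text
t: 18.27
eef_pos: [0.4588, 0.1947, 0.229]
ee_rot: [3.141, 0.0, -0.186]
force: [-0.5, 1.1, 0.7]
width: 0.0611
```

>>> move_arm(
  deltas=[
    [3, -0.56, 0, 0, 0, 0],
    [3, -0.56, 0, 0, 0, 0],
    [3, -0.56, 0, 0, 0, 0],
    [2, -0.4, 0, 0, 0, 0],
    [0, 0, 0, 0, 0, 0],
  ],
)

```text
t: 18.68
eef_pos: [0.47, 0.1927, 0.2291]
ee_rot: [-3.142, -0.0, -0.186]
force: [0.9, -0.2, 1.0]
width: 0.0612
```

```bash
python3 -c "
from station import arm
s=arm.get_state();print(s['force'],s['moment'])"
```

```text
[ 0.86196405 -0.21815945  0.97529912] [-0.08420942 -0.28765201  0.02955956]
```

>>> move_arm(
  deltas=[
    [3, -0.56, 0, 0, 0, 0],
    [3, -0.56, 0, 0, 0, 0],
    [3, -0.56, 0, 0, 0, 0],
    [2, -0.4, 0, 0, 0, 0],
    [1, -0.2, 0, 0, 0, 0],
  ],
)

```text
t: 19.1
eef_pos: [0.4818, 0.1904, 0.2291]
ee_rot: [-3.142, -0.0, -0.186]
force: [-0.9, 0.1, 2.9]
width: 0.061
```

>>> move_arm(
  deltas=[
    [2, -0.38, 0, 0, 0, 0],
    [2, -0.38, 0, 0, 0, 0],
    [2, -0.38, 0, 0, 0, 0],
    [2, -0.38, 0, 0, 0, 0],
    [1, -0.2, 0, 0, 0, 0],
  ],
)

```text
t: 19.52
eef_pos: [0.4907, 0.1887, 0.2291]
ee_rot: [-3.142, -0.0, -0.186]
force: [-0.8, 0.4, 2.1]
width: 0.0613
```

```bash
python3 -c "
from station import arm
s=arm.get_state();print(s['force'],s['moment'])"
```

```text
[-0.78760575  0.42999399  2.1282938 ] [0.03478915 0.23493781 0.05091004]
```

>>> move_arm(
  deltas=[
    [1, -0.19, 0, 0, 0, 0],
    [1, -0.19, 0, 0, 0, 0],
    [1, -0.19, 0, 0, 0, 0],
    [1, -0.19, 0, 0, 0, 0],
    [1, -0.19, 0, 0, 0, 0],
  ],
)

```text
t: 19.93
eef_pos: [0.4956, 0.1877, 0.2291]
ee_rot: [3.142, -0.0, -0.186]
force: [-0.9, 0.6, 2.5]
width: 0.0614
```

>>> move_arm(
  deltas=[
    [1, -0.19, 0, 0, 0, 0],
    [1, -0.19, 0, 0, 0, 0],
    [0.5, -0.1, 0, 0, 0, 0],
    [0.5, -0.1, 0, 0, 0, 0],
    [0, 0, 0, 0, 0, 0],
  ],
)

```text
t: 20.35
eef_pos: [0.4986, 0.1872, 0.2291]
ee_rot: [-3.142, -0.0, -0.186]
force: [-0.1, -0.5, 2.4]
width: 0.0614
```

>>> move_arm(
  deltas=[
    [0.5, -0.1, 0, 0, 0, 0],
    [0.5, -0.1, 0, 0, 0, 0],
    [0.5, -0.1, 0, 0, 0, 0],
    [0, 0, 0, 0, 0, 0],
    [0, 0, 0, 0, 0, 0],
  ],
)

```text
t: 20.77
eef_pos: [0.5, 0.1868, 0.2291]
ee_rot: [-3.142, -0.0, -0.186]
force: [-0.3, 0.5, 2.7]
width: 0.0613
```

>>> move_arm(
  deltas=[
    [0.4, -0.08, 0, 0, 0, 0],
    [0.4, -0.08, 0, 0, 0, 0],
    [0.2, -0.04, 0, 0, 0, 0],
    [0, 0, 0, 0, 0, 0],
    [0, 0, 0, 0, 0, 0],
  ],
)

```text
t: 21.18
eef_pos: [0.501, 0.1867, 0.229]
ee_rot: [-3.142, -0.0, -0.186]
force: [-1.5, 0.2, 2.6]
width: 0.061
```

>>> move_arm(
  deltas=[
    [0.3, -0.06, 0, 0, 0, 0],
    [0.3, -0.06, 0, 0, 0, 0],
    [0.2, -0.04, 0, 0, 0, 0],
    [0, 0, 0, 0, 0, 0],
    [0, 0, 0, 0, 0, 0],
  ],
)

```text
t: 21.6
eef_pos: [0.5015, 0.1865, 0.229]
ee_rot: [3.141, 0.0, -0.186]
force: [-3.7, 1.8, 4.3]
width: 0.0613
```

>>> move_arm(
  deltas=[
    [0.3, -0.06, 0, 0, 0, 0],
    [0.3, -0.06, 0, 0, 0, 0],
    [0.2, -0.04, 0, 0, 0, 0],
    [0, 0, 0, 0, 0, 0],
    [0, 0, 0, 0, 0, 0],
  ],
)

```text
t: 22.02
eef_pos: [0.5018, 0.1864, 0.2289]
ee_rot: [3.141, 0.001, -0.186]
force: [-7.6, 4.1, 7.1]
width: 0.0612
```

Stop reached at 8–9 N, with the TCP at the predicted home position (0.5015). I release by opening only a little.

>>> move_arm(
  deltas=[
    [0, 0, 0, 0, 0, 0],
    [0, 0, 0, 0, 0, 0],
    [0, 0, 0, 0, 0, 0],
    [0, 0, 0, 0, 0, 0],
    [0, 0, 0, 0, 0, 0],
  ],
  claw=30,
)

```text
t: 22.43
eef_pos: [0.5027, 0.1862, 0.2289]
ee_rot: [3.141, -0.0, -0.186]
force: [-0.5, -0.4, -0.4]
width: 0.0775
```

>>> move_arm(
  deltas=[
    [0, 0, 0, 0, 0, 0],
    [0, 0, 0, 0, 0, 0],
    [0, 0, 0, 0, 0, 0],
    [0, 0, 0, 0, 0, 0],
    [0, 0, 0, 0, 0, 0],
  ],
)

```text
t: 22.85
eef_pos: [0.5026, 0.1863, 0.2291]
ee_rot: [3.142, -0.0, -0.186]
force: [0.0, 0.3, 0.1]
width: 0.0774
```

Released with no force left. I rise straight up, back away and check.

>>> move_arm(
  deltas=[
    [0, 0, 2, 0, 0, 0],
    [0, 0, 4, 0, 0, 0],
    [0, 0, 8, 0, 0, 0],
    [0, 0, 12, 0, 0, 0],
    [0, 0, 16, 0, 0, 0],
  ],
)

```text
t: 23.27
eef_pos: [0.5024, 0.1862, 0.2714]
ee_rot: [3.141, 0.001, -0.186]
force: [-0.2, 0.3, 0.7]
width: 0.0775
```

>>> move_arm(
  deltas=[
    [0, -5, 20, 0, 0, 0],
    [0, -20, 20, 0, 0, 0],
    [0, -30, 15, 0, 0, 0],
    [0, -30, 10, 0, 0, 0],
    [0, -30, 0, 0, 0, 0],
  ],
)

```text
t: 23.68
eef_pos: [0.503, 0.0706, 0.3395]
ee_rot: [-3.139, -0.004, -0.184]
force: [0.6, -0.7, 0.3]
width: 0.0773
```

>>> move_arm(
  deltas=[
    [0, -30, 0, 0, 0, 0],
    [0, -30, 0, 0, 0, 0],
    [0, -30, 0, 0, 0, 0],
    [0, -20, 0, 0, 0, 0],
    [0, 0, 0, 0, 0, 0],
  ],
)

```text
t: 24.1
eef_pos: [0.5021, -0.0414, 0.3369]
ee_rot: [3.142, -0.0, -0.188]
force: [0.4, 0.6, -0.1]
width: 0.0775
```

>>> move_arm(
  deltas=[
    [0, -30, 0, 0, 0, 0],
    [0, -30, 0, 0, 0, 0],
    [0, -30, 0, 0, 0, 0],
    [0, -20, 0, 0, 0, 0],
    [0, 0, 0, 0, 0, 0],
  ],
)

```text
t: 24.52
eef_pos: [0.5025, -0.151, 0.3367]
ee_rot: [3.141, -0.0, -0.188]
force: [-0.8, 0.5, 0.6]
width: 0.0774
```

```bash
python3 - <<'E'
from h import *
f=arm.grab_frame("side");g=arm.grab_frame("top")
# predicted near corners for a home tag from the reader fit
v=[.6407,.1605,.0082,-.186];c,s=np.cos(v[3]),np.sin(v[3])
P=[[v[0]+c*-.155-s*y,v[1]+s*-.155+c*y,v[2]+.063] for y in(.031,-.031)]
a=np.array([260,120]);b=np.array([150,140])
print("side crop",((proj(P,"side")-a+.5)*4).round(), "top crop",((proj(P,"top")-b+.5)*4).round())
cv2.imwrite("pics/s7.png",np.hstack([cv2.resize(i,(400,400),interpolation=cv2.INTER_CUBIC) for i in(f[120:220,260:360,::-1],g[140:240,150:250,::-1])]))
print(arm.get_state()["eef_pos"])
E
```

```text
side crop [[ 24. 109.]
 [ 18. 165.]] top crop [[113. 333.]
 [213. 349.]]
[ 0.50250941 -0.1490501   0.33653954]
```

View pics/s7.png

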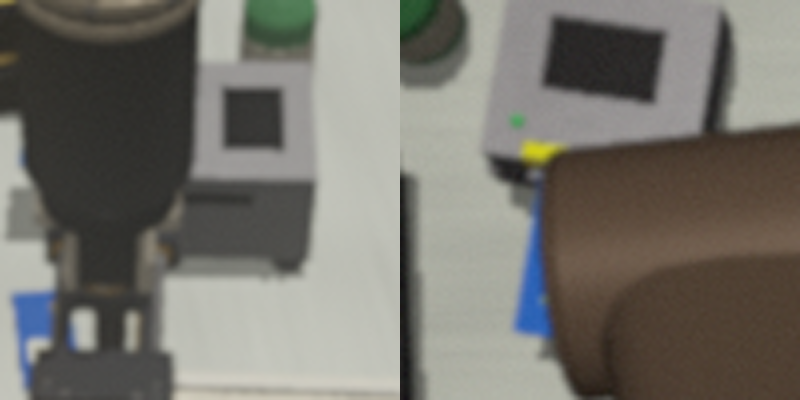

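The near-left corner is at (115,333) in the top crop, against (113,333) predicted for a tag that is home. The arm hides the rest, so I move it aside for one last look.

>>> move_arm(
  deltas=[
    [0, -35, 10, 0, 0, 0],
    [0, -35, 10, 0, 0, 0],
    [0, -35, 10, 0, 0, 0],
    [0, -35, 10, 0, 0, 0],
    [0, -35, 0, 0, 0, 0],
  ],
)

```text
t: 25.03
eef_pos: [0.5034, -0.3242, 0.379]
ee_rot: [3.141, -0.004, -0.183]
force: [1.3, 0.1, 0.9]
width: 0.0774
```

>>> move_arm(
  deltas=[
    [-10, -35, 0, 0, 0, 0],
    [-10, -35, 0, 0, 0, 0],
    [-10, -35, 0, 0, 0, 0],
    [-10, -20, 0, 0, 0, 0],
    [0, 0, 0, 0, 0, 0],
  ],
)

```text
t: 25.45
eef_pos: [0.4616, -0.4509, 0.3758]
ee_rot: [3.141, 0.001, -0.188]
force: [0.1, 0.3, 0.7]
width: 0.0772
```

```bash
python3 - <<'E'
from h import *
f=arm.grab_frame("side");g=arm.grab_frame("top")
cv2.imwrite("pics/s8.png",np.hstack([cv2.resize(i,(400,400),interpolation=cv2.INTER_CUBIC) for i in(f[120:220,260:360,::-1],g[140:240,150:250,::-1])]))
E
```

```text
(no output)
```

View pics/s8.png

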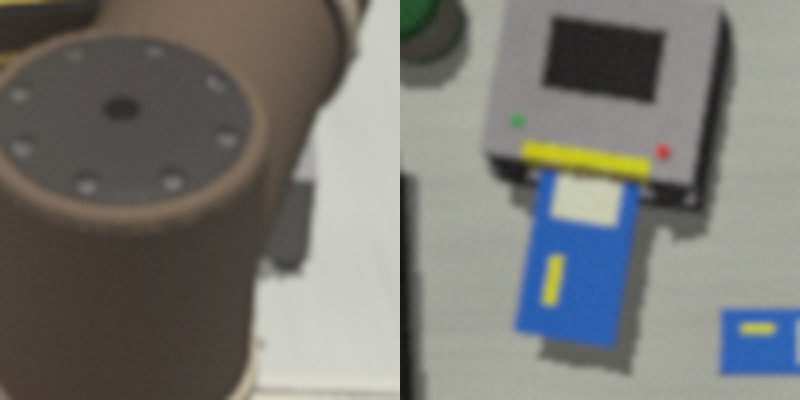

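Near corners are at (115,332) and (215,348), against (113,333) and (213,349) predicted: about 1 mm off, straight and released. I hand the job in.

```bash
python3 -c "
from station import arm
print(arm.job_done())"
```

```text
the job is handed in; nothing more can be done
None
```

The blue tag is in the grey reader's slot, against the stop and released. I handed the job in at about 25.5 s. No verdict came back, so success rests on my own checks.

- **Slide:** I pressed at about 5–7 N and slid the tag to about 42–45 mm overhang. It stayed flat on the ledge.
- **Lift:** I gripped it across its width at the overhanging end with 20 N and lifted it clear. The picture showed it level.
- **Insertion:** I laid it on the tongue and pushed it in until about 8–9 N built up against the stop. That happened at the position predicted for a tag that is home.

**Last checks**
- After release and retreat, the force on the tool was about zero.
- The top picture showed the tag's near corners within about 1 mm of where a home tag should be, and straight.
- In the last side picture the arm hid the reader, so I confirmed the final position from the top view only.
- The cameras read the ledge about 3 mm lower than the fingers felt it. I went by touch for height there and at the reader.
- I did not re-measure the bystanders. None was approached, and no unexpected force showed.

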